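Seat the air manifold block on its parallels in the vise

TASK

The manifold block clamped in the machine vise still stands a few millimetres clear of the two adjustable parallels under its ends, whose heights are already set and locked (perhaps not alike). Take the drift with the nylon foot from the board and, with its foot on the bare flats at the block's two ends, push or tap the block down, as often at each end as it needs, until it is hard down on both parallels and nips them so tightly that neither slides any more; never put more than 40 N on it, and do not touch the brass nipple or put the gripper on the block. Then stand the drift upright on the board again, let go, and leave the parallels under their ends and everything else where it is.

Things in the scene. Friction and masses are not known exactly. Their poses are not given: they have to be found in the camera images.
- vise: Grey machine vise fixed to the bench: base 220 (x) x 200 (y) x 30 mm, its top the bed. Origin: underside, midway between the jaws. x is the clamping direction (fixed jaw at +x; moving jaw, screw and crossbar at -x, out to 168 mm), y runs along the jaws. Jaws 100 mm long (y), 50 mm apart, tops 75 mm up.
- block: Aluminium block held between the jaws: 50 (x) x 140 (y) x 40 (z) mm, origin at the centre of its underside, axes as the vise's. It can only slide down or up and rock about x; dry friction in the jaws holds it where it is put. At the start its ends are 1.5 to 13.5 mm clear of the parallels. Where it seats depends on the parallels: its top then lies 90 to 98 mm above the bench over each.
- press_a (a point): Middle of the flat on top of the block at its +y end, 42 mm from the block's middle. About 6 to 12 N here moves this end down, and the other end may rise as the block rocks. Hard down it is solid metal and yields no more; pressed there with about 20 N at each end in turn, twice, it stays down and the jaws' friction keeps both parallels nipped.
- press_b (a point): The same for the -y end.
- nipple: Brass nipple standing on the middle of the block's top, 20 mm across and 20 mm high, fixed to the block; origin at its foot. Not to be touched.
- parallel_a: Adjustable steel parallel, loose, 14 (x) x 50 (y) mm: a lower bar 14 mm high and an upper bar locked above it. Height set between 20.5 and 27 mm (not told; the pair may differ). Origin at the centre of its underside, long axis y. It lies on the vise's bed under the block's +y end (in the vise's frame), about 25 mm of it beneath the block and 25 mm sticking out beyond the end.
- parallel_b: Like parallel_a, its height set separately, under the block's -y end.
- seat_a (a point): Point on the vise's bed where the underside centre of parallel_a belongs: 70 mm from the vise's middle along +y, 30 mm up.
- seat_b (a point): The same for parallel_b, on the -y side.
- drift: Drift (punch for pressing and tapping) standing upright on the board: white nylon foot 36 mm in diameter and 45 mm high, above it a steel shank 22 mm in diameter and 60 mm long (whole height 105 mm, 0.25 kg). Origin at the centre of the foot's underside, z axis up along the shank. Grip the shank; the foot's shoulder is wider than the shank.
- board: Plywood board 200 (x) x 150 (y) x 12 mm, fixed to the bench; origin at the centre of its underside. The drift stands on its robot-side (-x) half.
- coupling: Bystander: round brass hose coupling, 48 mm across, 32 mm high, standing on the far (+x) half of the board; origin at the centre of its underside.
- socket: Bystander: steel wrench socket, 26 mm across, 28 mm high, standing on the far half of the board; origin at the centre of its underside.
- wrench: Bystander: wrench lying on the bench beyond the work, 180 mm long.
- screwdriver: Bystander: black-handled screwdriver lying on the bench to the right, 200 mm long.
- torch: Bystander: yellow hand torch standing on its end beyond the work, 56 mm across, 160 mm high.
- gauge: Bystander: pressure gauge lying on its back to the left, 64 mm across.
Mind the look-alikes: they are no part of the job. Several things have the shape of the drift; the one meant has the colours described above.

How it is judged (in metres and radians):
On the way, in this order (a step that is already met when the one before it is completed fails the run):
1. the drift is lifted off the board (z of drift in the frame of board above 0.05 m), for 0.1 s.
2. the block sits on both parallels at once, more than 2 N on each (contact force between block and parallel_a above 2 N and contact force between block and parallel_b above 2 N), for 0.3 s.
At the end, for the whole second after the job is handed in: The block presses on each parallel with more than 2 N with nothing pushing on it (neither can be slid by hand), each parallel is within 10 mm of its seat, and the drift, released and at rest, stands upright (within 0.1 rad) on the board, within 120 mm of the board's centre (all of step 2 and distance between parallel_a and seat_a below 0.01 m and distance between parallel_b and seat_b below 0.01 m and angle between drift's own z axis and vertical below 0.1 rad and z of drift in the frame of board between 0.008 and 0.016 m and horizontal distance between drift and board below 0.12 m and linear speed of drift below 0.02 m/s and contact force between the fingers and drift below 0.1 N); the robot touches nothing.
It fails at once if more than 40 N put on the block by the drift (contact force between drift and block above 40 N).
It fails at once if the gripper or the arm pushes on the block (contact force between any of the fingers, the arm and block above 2 N).
It fails at once if the brass nipple is touched (contact force between any of drift, the fingers, the arm and nipple above 2 N).
It fails at once if a bystander is shifted by more than 30 mm (distance of any of wrench, screwdriver, torch, gauge, coupling, socket from where it was at the start of the episode above 0.03 m).
It also fails if it takes over 72 s, if anything falls off the work surface, if the arm or the gripper's body presses on something with over 40 N, if the wrist force passes 120 N, or if a joint passes its speed limit or range.

ROBOT

A 7-joint arm with a two-finger parallel gripper is mounted at the origin on the work surface. World frame = base frame: x ahead of the robot, y to its left, z up, the work surface at z = 0. Lengths are in mm, angles in rad, forces in N, time in s.
With the tool pointing down it reaches from about 425 to 875 mm from the base axis. Payload 8.4 kg.
Tool frame: the origin (TCP) lies on the centre line of the jaws, within the pads' length; the fingertips stand 25 mm ahead of it and the grasp point (between the pads) lies 6 mm ahead of it; z points along the fingers, y is the direction in which the jaws open and shut (so a half turn about z gives the same grasp; the last joint's range is limited). The gripper opens to 87 mm and grips with 3 to 60 N. Pads are 19 mm wide; open, the fingers measure 117 mm over their backs; the gripper's body (75 mm by 190 mm) begins 51 mm behind the grasp point.
Start: joints at [1.032, 0.333, 0.04, 1.465, -0.013, 1.343, -0.059], TCP at [276.718, -588.125, 214.746] pointing down, gripper open.
Joint ranges: [-2.58, 2.58], [-0.38, 2.09], [-1.3, 1.39], [0.25, 2.4], [-1.5, 4.64], [0.08, 2.09], [-2.65, 2.65]. Speed limits (rad/s): [2.22, 2.22, 2.79, 2.79, 3.14, 3.14, 3.14].

INTERFACE

Orientations are given as a unit quaternion [x, y, z, w].
In Python, from station import ctrl, grab_frame, camera_info, models gives the robot as it stands.
- The arm moves only by the tool arm_command, never from a script. Its argument "moves" is a list of rows, each a list of 7 numbers: the opening, from -1 (shut) to 1 (fully open), then the shift along the tool's x, y, z in cm, then the turn, a rotation vector about the tool's x, y, z in degrees. In form: [[fingers, dx, dy, dz, rx, ry, rz], ...]. A call has 1 to 5 rows; each row is the pose to reach, as a shift and turn from the pose measured when the call began, along the tool's axes at that moment; what a row does not reach only later rows make up. A row lasts 1/10 s, in which the tool goes at most 50 mm and 8.59 degrees, less where a joint would pass 70% of its speed; a pose out of reach is approached as far as the arm can. A call with a gripper value outside its range is refused whole. The fingers move at their own pace and stop on an object; the grip force is fixed at half the most. Time passes only in rows, so rows that repeat a pose let the fingers close. It gives the time, the measured TCP pose, the force and the opening at its end, in the units of the state.
- ctrl.get_obs(): the state, without advancing time (a new reading comes with each control period).
- grab_frame(name): name is "scene" or "side" or "wrist"; returns the picture (384x512x3 uint8, red, green, blue); there is no depth.
- camera_info(name): a dict with "fx", "fy", "cx", "cy" (pixels), "R" (3x3) and "t" (3): a world point X has camera coordinates R X + t. Camera axes: x right, y down, z forward; pixel columns grow to the right and rows downward; lengths in mm; the calibration is good to about 2 mm. A picture is of the moment at which its call begins: read the wrist's pose just before it. camera_info takes no time and is no camera call; for the wrist camera it gives the pose at the moment of the call.
- ctrl.close_job(): hands the job in, once; it reports no verdict.
Trained networks look in the newest picture that a camera, given by its name, has taken for a name from the list of things; names that differ only in an ending like _2 or _b are one class to them, and where a whole thing is asked for, a point or a joint stands for the part that bears it (a point fixed in the world has none). Each returns a list of dicts, best first, with "p" (0 to 1); they miss things now and then, are a little off and sometimes report something else, mostly with a low value. They report only what shows in the picture. A call takes as long as a camera call. They do not tell look-alikes from the thing itself.
- models.regions_of(name, camera): "pixels" (384x512 bool, what is visible of it).
- models.spot_point(name, camera): "location" ([x, y, z] in mm, in the coordinates of the camera as it stood for that picture, good to about 4 mm: a listed point, or the origin of a listed thing).
The state is a dict: "time": time; "joint_pos": joint angles; "joint_velocities": joint speeds; "tau": joint torques, N m; "position": TCP position; "tcp_rot": TCP orientation; "contact_force": force on the tool from outside, world axes, zero at the start; "moment": the same for the moment, N m; "gripper_width": finger opening in mm.
Only numpy, scipy, OpenCV 4.12 (cv2) and the standard library are available. Lean on these libraries where they do the work, as an engineer would, in place of code of your own. Each camera call takes 0.05 s, during which the arm holds its last target. There are 200 camera calls.

## Working session

There is one attempt and no reset: what is moved stays moved. The work goes in short steps, Python scripts to look and compute and a tool call to move; the robot and the scene stay as the last step left them, time stands still between calls to the robot, and variables do not carry over. Pictures are saved under pics/ and viewed, about 8 in all and at most 12, crops included, and the job is handed in when it is done.

Besides the shell and the picture viewer there is one more tool, called as name(argument=value, ...) on one line, values as JSON. arm_command: Moves the arm, as the interface text tells. Its arguments: {"type":"object","properties":{"moves":{"type":"array","items":{"type":"array","items":{"type":"number"}}}},"required":["moves"]}

```bash
mkdir -p pics; cat > h.py <<'E'
import numpy as np, cv2
from station import ctrl, grab_frame, camera_info, models
from scipy.spatial.transform import Rotation as Ro
def save(n,f,crop=None,s=1):
    if crop: f=f[crop[1]:crop[3],crop[0]:crop[2]]
    cv2.imwrite('pics/'+n,cv2.resize(f[...,::-1],None,fx=s,fy=s,interpolation=cv2.INTER_CUBIC))
def world(ci,p): return np.array(ci['R']).T@(np.array(p)-np.array(ci['t']))
def proj(ci,X):
    c=np.array(ci['R'])@np.array(X)+np.array(ci['t']); return np.array([ci['fx']*c[0]/c[2]+ci['cx'],ci['fy']*c[1]/c[2]+ci['cy']])
def ray(ci,u,v,z):
    R=np.array(ci['R']);o=-R.T@np.array(ci['t']);d=R.T@np.array([(u-ci['cx'])/ci['fx'],(v-ci['cy'])/ci['fy'],1]);return o+d*(z-o[2])/d[2]
def spots(names,cam):
    ci=camera_info(cam)
    for n in names:
        for r in models.spot_point(n,cam)[:4]:
            X=world(ci,r['location']); print(cam,n,round(r['p'],2),X.round(1),proj(ci,X).round())
E
python3 - <<'E'
from h import *
a=grab_frame('scene');b=grab_frame('side')
save('s1.png',np.vstack([a,b]),s=0.78) if 0 else save('s1.png',np.hstack([a,b]),s=0.78)
for c in('scene','side'): spots(['vise','press_a','press_b','nipple','drift','board','coupling','socket','parallel_a','seat_a','seat_b'],c)
o=ctrl.get_obs();print(o)
E
```

```text
scene vise 0.66 [ 556.1 -133.9   -1. ] [211. 197.]
scene press_a 0.9 [541.8 -90.3 100.5] [223. 176.]
scene press_a 0.79 [ 565.1 -173.6  102.5] [197. 173.]
scene press_a 0.62 [530.4 131.1  -1.1] [285. 213.]
scene press_b 0.9 [541.8 -90.3 100.5] [223. 176.]
scene press_b 0.79 [ 565.1 -173.6  102.5] [197. 173.]
scene press_b 0.62 [530.4 131.1  -1.1] [285. 213.]
scene nipple 0.55 [ 556.4 -134.2   99.2] [209. 175.]
scene drift 0.59 [491.7  95.4  10.5] [279. 201.]
scene drift 0.49 [368.5  38.9  -2.1] [275. 178.]
scene board 0.69 [5.301e+02 1.345e+02 5.000e-01] [286. 213.]
scene board 0.2 [ 575.4 -198.3   33.8] [191. 188.]
scene coupling 0.74 [ 569.5 -203.5   33. ] [190. 187.]
scene coupling 0.6 [586.8 180.4  11.2] [294. 226.]
scene socket 0.62 [601.3 103.9  12. ] [271. 222.]
scene socket 0.56 [ 574.7 -199.9   32.1] [191. 188.]
scene parallel_a 0.49 [ 576.4 -198.8   33.5] [191. 189.]
scene parallel_a 0.46 [532.  -65.2  31.1] [231. 191.]
scene seat_a 0.71 [ 569.9 -199.9   31.9] [191. 188.]
scene seat_a 0.62 [528.7 -69.5  30.8] [231. 190.]
scene seat_b 0.71 [ 569.9 -199.9   31.9] [191. 188.]

[... 1220 characters left out ...]
0741,  0.33318125,  0.03987258,  1.4653975 , -0.01344651,
        1.34330893, -0.05849108]), 'joint_velocities': array([ 6.77650045e-04,  6.32082164e-04,  1.02227135e-04,  6.63994328e-04,
       -7.35310454e-04,  4.89250709e-05, -8.27256586e-04]), 'tau': array([ 1.45659786e-03, -6.56120253e+01,  1.33395486e+00, -4.04057944e+01,
       -5.99106378e-02,  3.52777017e-02,  3.03398701e-05]), 'position': array([ 276.7428543 , -588.10919852,  214.75885147]), 'tcp_rot': array([ 9.75921154e-01,  2.18123587e-01,  2.60583901e-05, -2.28771273e-05]), 'contact_force': array([-0.04233853,  0.93566418,  0.99233138]), 'moment': array([-0.00012151, -0.00632147,  0.01582712]), 'gripper_width': 86.987094211802}
```

View pics/s1.png

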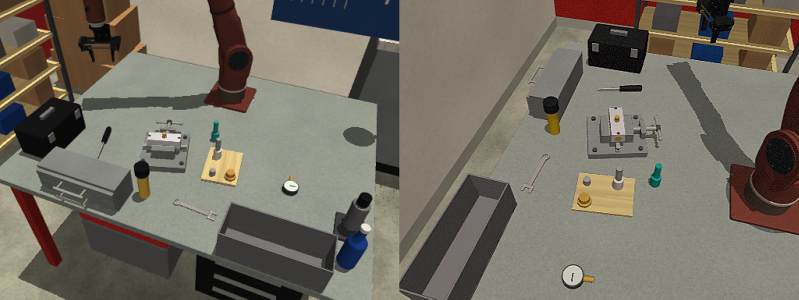

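```bash
python3 - <<'E'
from h import *
a=grab_frame('scene');b=grab_frame('side')
A=a[150:250,170:320];B=b[130:270,200:350]
save('s2.png',np.hstack([cv2.resize(A,(400,267)),cv2.resize(B,(286,267))]))
E
```

```text
(no output)
```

View pics/s2.png

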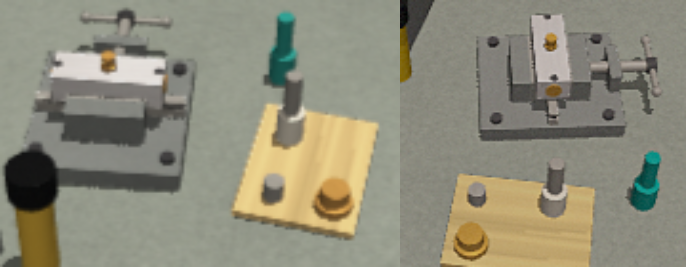

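Candidates for the drift are the white-footed, steel-shanked one on the board (scene 279,197 / side 280,238) and the teal look-alike on the bench (scene 275,178 / side 327,235). The crop shows the board one has the colours described, so I choose that.

arm_command(moves=[[1,48.5,-52.4,0,0,0,0],[1,48.5,-52.4,0,0,0,0],[1,48.5,-52.4,0,0,0,0],[1,48.5,-52.4,0,0,0,0],[1,48.5,-52.4,0,0,0,0]])

```text
time: 1.8
position: [352.6, -347.9, 215.0]
tcp_rot: [0.976, 0.218, 0.0, 0.0]
contact_force: [1.8, -0.5, 1.0]
gripper_width: 86.7
```

arm_command(moves=[[1,31.4,-34,0,0,0,0],[1,31.4,-34,0,0,0,0],[1,31.4,-34,0,0,0,0],[1,31.4,-34,0,0,0,0],[1,31.4,-34,0,0,0,0]])

```text
time: 2.3
position: [427.7, -109.4, 215.1]
tcp_rot: [0.976, 0.218, 0.0, 0.001]
contact_force: [1.7, -0.3, 0.1]
gripper_width: 86.8
```

arm_command(moves=[[1,14.4,-15.6,0,0,0,0],[1,14.4,-15.6,0,0,0,0],[1,14.4,-15.6,0,0,0,0],[1,14.4,-15.6,0,0,0,0],[1,14.4,-15.6,0,0,0,0]])

```text
time: 2.8
position: [492.0, 98.9, 215.5]
tcp_rot: [0.975, 0.221, 0.001, -0.0]
contact_force: [-0.3, -0.0, 0.5]
gripper_width: 87.1
```

```bash
cat >> h.py <<'E'
def to(X):
    o=ctrl.get_obs(); R=Ro.from_quat(o['tcp_rot']).as_matrix(); d=R.T@(np.array(X)-o['position'])
    print('t',round(o['time'],2),'pos',o['position'].round(1),'F',o['contact_force'].round(1),'w',round(o['gripper_width'],1),'shift cm',(d/10).round(2),'zaxis',R[:,2].round(4))
E
python3 - <<'E'
from h import *
a=grab_frame('wrist'); save('w1.png',a)
spots(['drift','board','vise','press_a'],'wrist')
to([492,93,215]); ci=camera_info('wrist'); print(-np.array(ci['R']).T@ci['t'])
E
```

```text
wrist drift 0.8 [490.2  89.3  14.3] [261. 176.]
wrist drift 0.57 [371.6  36.5  -4. ] [258. 254.]
wrist board 0.96 [5.331e+02 1.289e+02 1.000e-01] [248. 135.]
wrist vise 0.8 [ 553.4 -137.3   -1.6] [415. 201.]
wrist press_a 0.71 [542.5 -90.7 102.6] [428. 219.]
wrist press_a 0.35 [ 552.4 -131.6   62.9] [440. 214.]
t 3.05 pos [491.5  91.6 214.9] F [ 0.4 -1.2  0.3] w 87.2 shift cm [ 0.11 -0.11 -0.01] zaxis [ 0.001  -0.0019 -1.    ]
[554.31749739 121.11595082 385.25218902]
```

View pics/w1.png

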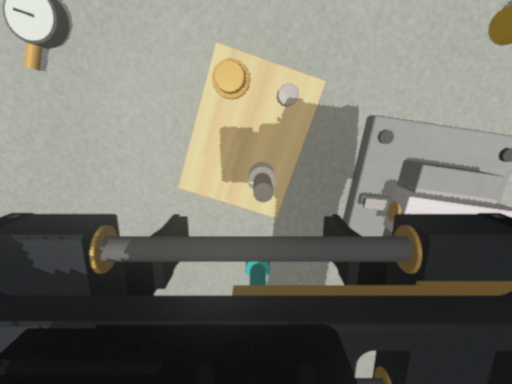

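```bash
python3 - <<'E'
from h import *
ci=camera_info('wrist'); print(ray(ci,263,190,117),ray(ci,262,172,57),proj(ci,[491.5,91.6,117]),proj(ci,[491.5,91.6,190]))
to([491.5,91.6,95])
E
```

```text
[495.22923289  84.20990094 117.        ] [502.26871413  86.98393642  57.        ] [254.96413375 190.23428056] [255.01071571 214.06791986]
t 3.05 pos [491.5  91.6 214.9] F [ 0.4 -1.2  0.3] w 87.2 shift cm [ 0.   -0.03 11.99] zaxis [ 0.001  -0.0019 -1.    ]
```

arm_command(moves=[[1,0,0.7,4,0,0,0],[1,0,0.7,8,0,0,0],[1,0,0.7,12,0,0,0],[1,0,0.7,12,0,0,0],[1,0,0.7,12,0,0,0]])

```text
time: 3.55
position: [494.5, 84.0, 95.6]
tcp_rot: [0.976, 0.217, -0.0, 0.001]
contact_force: [0.8, 0.4, 1.2]
gripper_width: 87.3
```

arm_command(moves=[[-1,0,0,0,0,0,0],[-1,0,0,0,0,0,0],[-1,0,0,0,0,0,0],[-1,0,0,0,0,0,0],[-1,0,0,0,0,0,0]])

```text
time: 4.05
position: [494.7, 84.0, 96.0]
tcp_rot: [0.976, 0.217, 0.0, 0.001]
contact_force: [0.6, -0.5, 0.4]
gripper_width: 54.9
```

```bash
python3 - <<'E'
from h import *
grab_frame('wrist'); spots(['drift'],'wrist')
to([491.5,91.6,95]); save('w2.png',np.hstack([grab_frame('wrist')[120:300,180:340],grab_frame('side')[170:350-0,200:360]]),s=2.4)
E
```

```text
wrist drift 0.57 [492.5  91.2  16.7] [247. 194.]
t 4.15 pos [494.5  84.   95.7] F [0.5 1.  0.1] w 47.0 shift cm [ 0.05 -0.81  0.07] zaxis [ 3.0e-04 -2.2e-03 -1.0e+00]
```

View pics/w2.png

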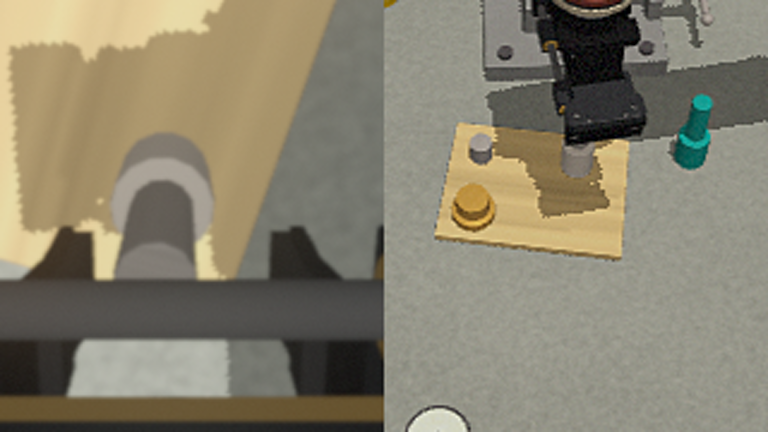

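arm_command(moves=[[0.1,0,-0.6,0,0,0,0],[0.1,0,-0.6,0,0,0,0],[-1,0,-0.6,0,0,0,0],[-1,0,-0.6,0,0,0,0],[-1,0,-0.6,0,0,0,0]])

```text
time: 4.75
position: [492.0, 89.4, 95.5]
tcp_rot: [0.976, 0.217, -0.0, 0.001]
contact_force: [0.6, 0.2, -0.0]
gripper_width: 31.0
```

arm_command(moves=[[-1,0,0,0,0,0,0],[-1,0,0,0,0,0,0],[-1,0,0,0,0,0,0],[-1,0,0,0,0,0,0],[-1,0,0,0,0,0,0]])

```text
time: 5.25
position: [492.0, 89.4, 95.6]
tcp_rot: [0.976, 0.217, -0.0, 0.001]
contact_force: [-0.2, 0.2, 0.8]
gripper_width: 20.5
```

arm_command(moves=[[-1,0,0,-4,0,0,0],[-1,0,0,-8,0,0,0],[-1,0,0,-13,0,0,0],[-1,0,0,-13,0,0,0],[-1,0,0,-13,0,0,0]])

```text
time: 5.75
position: [492.3, 89.6, 226.1]
tcp_rot: [0.976, 0.216, 0.001, 0.001]
contact_force: [0.2, 0.8, -3.6]
gripper_width: 20.8
```

```bash
python3 - <<'E'
from h import *
grab_frame('wrist'); spots(['press_a','nipple','drift'],'wrist')
to([541.3,-92.3,225])
E
```

```text
wrist press_a 0.92 [ 564.4 -173.1  103.8] [487. 222.]
wrist press_a 0.67 [539.  -90.4 102.9] [414. 212.]
wrist nipple 0.76 [ 554.9 -132.6  103.5] [453. 215.]
wrist drift 0.95 [369.2  36.4  -5. ] [253. 249.]
wrist drift 0.77 [493.2  92.1 143.3] [253. 192.]
wrist drift 0.6 [ 563.  -171.1  103.2] [485. 223.]
t 5.95 pos [491.   89.4 223.8] F [ 0.2 -1.  -2.6] w 21.0 shift cm [-3.12 18.59 -0.09] zaxis [-0.0029 -0.0024 -1.    ]
```

arm_command(moves=[[-1,-3.1,18.6,0,0,0,0],[-1,-3.1,18.6,0,0,0,0],[-1,-3.1,18.6,0,0,0,0],[-1,-3.1,18.6,0,0,0,0],[-1,-3.1,18.6,0,0,0,0]])

```text
time: 6.45
position: [541.1, -99.4, 221.9]
tcp_rot: [0.977, 0.212, -0.003, 0.001]
contact_force: [-0.1, 0.2, -2.7]
gripper_width: 21.1
```

arm_command(moves=[[-1,0,0,1,0,0,0],[-1,0,0,2,0,0,0],[-1,0,0,2,0,0,0]])

```text
time: 6.75
position: [539.4, -98.1, 199.2]
tcp_rot: [0.977, 0.213, -0.005, 0.0]
contact_force: [-1.0, -0.5, -2.9]
gripper_width: 20.4
```

```bash
python3 - <<'E'
from h import *
a=grab_frame('wrist'); spots(['press_a','nipple','drift'],'wrist')
to([541.8,-92.9,205])
b=grab_frame('side')
save('w3.png',np.hstack([cv2.resize(a[100:340,150:470],(480,360)),cv2.resize(b[130:230,230:330],(360,360)) ]),s=0.9)
E
```

```text
wrist press_a 0.79 [ 565.3 -171.2  104.7] [330. 197.]
wrist press_a 0.61 [544. -94. 101.] [253. 184.]
wrist nipple 0.64 [ 557.3 -132.2  105.8] [293. 189.]
wrist drift 0.75 [536.2 -98.9 116.4] [254. 197.]
t 6.95 pos [541.1 -98.6 202.1] F [-0.7 -0.2 -2.3] w 20.9 shift cm [ 0.3  -0.49 -0.29] zaxis [-0.0057 -0.0037 -1.    ]
```

View pics/w3.png

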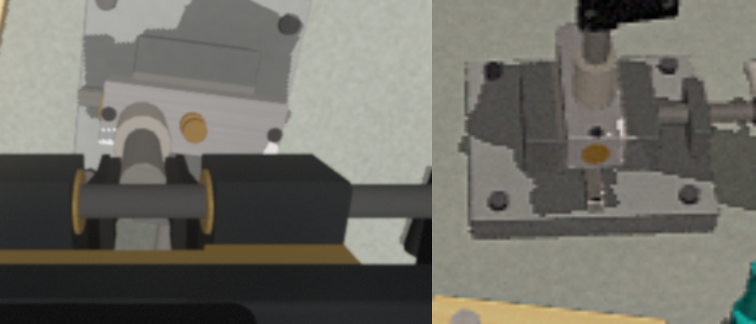

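arm_command(moves=[[-1,0.3,-0.5,0.3,0,0,0],[-1,0.3,-0.5,0.6,0,0,0],[-1,0.3,-0.5,0.9,0,0,0],[-1,0.3,-0.5,0.9,0,0,0]])

```text
time: 7.4
position: [541.4, -93.0, 192.7]
tcp_rot: [0.977, 0.213, -0.003, 0.001]
contact_force: [0.4, 0.1, -2.3]
gripper_width: 20.5
```

arm_command(moves=[[-1,0,0,0.1,0,0,0],[-1,0,0,0.2,0,0,0],[-1,0,0,0.3,0,0,0]])

```text
time: 7.7
position: [541.5, -93.2, 189.7]
tcp_rot: [0.977, 0.213, -0.003, 0.001]
contact_force: [0.1, -0.1, -2.1]
gripper_width: 20.7
```

arm_command(moves=[[-1,0,0,0.1,0,0,0],[-1,0,0,0.2,0,0,0]])

```text
time: 7.9
position: [541.4, -93.3, 187.5]
tcp_rot: [0.977, 0.213, -0.003, 0.001]
contact_force: [0.6, -0.4, -2.7]
gripper_width: 20.7
```

arm_command(moves=[[-1,0,0,0.1,0,0,0],[-1,0,0,0.2,0,0,0]])

```text
time: 8.1
position: [541.4, -93.3, 185.5]
tcp_rot: [0.977, 0.213, -0.003, 0.001]
contact_force: [-0.1, 0.7, -3.1]
gripper_width: 20.5
```

arm_command(moves=[[-1,0,0,0.1,0,0,0],[-1,0,0,0.2,0,0,0]])

```text
time: 8.3
position: [541.7, -93.2, 183.9]
tcp_rot: [0.977, 0.213, -0.003, 0.001]
contact_force: [0.1, 1.6, 6.4]
gripper_width: 20.6
```

arm_command(moves=[[-1,0,0,0.1,0,0,0]])

```text
time: 8.4
position: [542.3, -93.0, 183.7]
tcp_rot: [0.977, 0.213, -0.002, 0.001]
contact_force: [-1.3, 0.6, 5.6]
gripper_width: 20.6
```

arm_command(moves=[[-1,0,0,0.1,0,0,0]])

```text
time: 8.5
position: [542.8, -92.8, 183.7]
tcp_rot: [0.977, 0.213, -0.002, 0.002]
contact_force: [-2.1, 0.6, 5.1]
gripper_width: 20.6
```

arm_command(moves=[[-1,0,0,0.15,0,0,0],[-1,0,0,0.2,0,0,0]])

```text
time: 8.7
position: [543.3, -92.5, 182.7]
tcp_rot: [0.977, 0.213, -0.001, 0.002]
contact_force: [-1.7, 1.3, 6.2]
gripper_width: 20.7
```

arm_command(moves=[[-1,0,0,0.2,0,0,0],[-1,0,0,0.25,0,0,0]])

```text
time: 8.9
position: [543.7, -92.2, 181.1]
tcp_rot: [0.977, 0.213, -0.0, 0.002]
contact_force: [-1.9, 0.8, 6.0]
gripper_width: 20.4
```

arm_command(moves=[[-1,-0.05,0,0.15,0,0,0],[-1,-0.05,0,0.25,0,0,0],[-1,-0.05,0,0.3,0,0,0]])

```text
time: 9.2
position: [544.4, -92.1, 180.2]
tcp_rot: [0.977, 0.213, 0.001, 0.003]
contact_force: [-3.0, 1.6, 14.9]
gripper_width: 20.9
```

arm_command(moves=[[-1,-0.05,0,0.15,0,0,0],[-1,-0.05,0,0.25,0,0,0]])

```text
time: 9.4
position: [545.2, -91.8, 180.1]
tcp_rot: [0.977, 0.213, 0.003, 0.003]
contact_force: [-5.4, 1.3, 19.9]
gripper_width: 20.8
```

arm_command(moves=[[-1,0,0,-1,0,0,0],[-1,0,0,-4,0,0,0],[-1,0,0,-5,0,0,0],[-1,0,0,-5,0,0,0]])

```text
time: 9.8
position: [545.8, -91.7, 231.7]
tcp_rot: [0.977, 0.213, 0.004, 0.004]
contact_force: [0.5, 1.0, -2.6]
gripper_width: 20.8
```

```bash
python3 - <<'E'
from h import *
a=grab_frame('wrist'); spots(['press_a','nipple','drift'],'wrist')
b=grab_frame('side'); spots(['press_a','nipple','parallel_a'],'side')
to([564.2,-173.9,230])
E
```

```text
wrist press_a 0.79 [540.5 -90.2  97.6] [252. 186.]
wrist press_a 0.72 [ 565.2 -171.9   97.3] [324. 196.]
wrist nipple 0.62 [ 554.  -131.6   98.8] [289. 191.]
wrist drift 0.93 [543.6 -90.2 150. ] [252. 196.]
side press_a 0.71 [540.3 -94.6  96.4] [279. 166.]
side press_a 0.56 [ 565.1 -175.3   96.3] [277. 145.]
side press_a 0.39 [ 551.7 -135.1   60.3] [278. 164.]
side parallel_a 0.45 [531.6 -62.8  29.3] [279. 190.]
t 10.2 pos [544.5 -91.5 229.4] F [ 0.1 -0.3 -2.2] w 20.9 shift cm [-1.65  8.31 -0.01] zaxis [ 0.0052 -0.0046 -1.    ]
```

arm_command(moves=[[-1,-0.8,4.2,0,0,0,0],[-1,-1.6,8.3,0,0,0,0],[-1,-1.6,8.3,0,0,0,0],[-1,-1.6,8.3,0,0,0,0]])

```text
time: 10.6
position: [564.3, -174.7, 229.1]
tcp_rot: [0.977, 0.212, 0.002, 0.002]
contact_force: [0.6, 1.5, -2.9]
gripper_width: 20.6
```

arm_command(moves=[[-1,0,0,1,0,0,0],[-1,0,0,2,0,0,0],[-1,0,0,3,0,0,0],[-1,0,0,3,0,0,0]])

```text
time: 11.0
position: [563.3, -173.9, 196.9]
tcp_rot: [0.977, 0.213, 0.0, 0.002]
contact_force: [0.2, -0.4, -2.8]
gripper_width: 20.8
```

```bash
python3 - <<'E'
from h import *
to([564.2,-173.9,190])
E
```

```text
t 11.0 pos [ 563.3 -173.9  196.9] F [ 0.2 -0.4 -2.8] w 20.8 shift cm [0.08 0.03 0.69] zaxis [ 0.0012 -0.0029 -1.    ]
```

arm_command(moves=[[-1,0,0,0.2,0,0,0],[-1,0,0,0.4,0,0,0],[-1,0,0,0.6,0,0,0]])

```text
time: 11.3
position: [563.5, -173.9, 191.0]
tcp_rot: [0.977, 0.213, 0.0, 0.002]
contact_force: [0.4, 0.7, -2.1]
gripper_width: 20.8
```

arm_command(moves=[[-1,0,0,0.15,0,0,0],[-1,0,0,0.3,0,0,0]])

```text
time: 11.5
position: [563.6, -174.0, 188.1]
tcp_rot: [0.977, 0.213, 0.001, 0.002]
contact_force: [0.2, -0.5, -2.9]
gripper_width: 20.9
```

arm_command(moves=[[-1,0,0,0.1,0,0,0],[-1,0,0,0.2,0,0,0]])

```text
time: 11.7
position: [563.6, -174.0, 186.1]
tcp_rot: [0.977, 0.213, 0.001, 0.002]
contact_force: [-0.2, -0.1, -2.1]
gripper_width: 20.7
```

arm_command(moves=[[-1,0,0,0.1,0,0,0],[-1,0,0,0.2,0,0,0]])

```text
time: 11.9
position: [563.7, -174.0, 184.0]
tcp_rot: [0.977, 0.213, 0.001, 0.002]
contact_force: [-0.6, -0.6, -2.5]
gripper_width: 20.9
```

arm_command(moves=[[-1,0,0,0.1,0,0,0],[-1,0,0,0.2,0,0,0]])

```text
time: 12.1
position: [563.7, -174.1, 182.0]
tcp_rot: [0.977, 0.213, 0.001, 0.002]
contact_force: [0.1, -0.5, -2.5]
gripper_width: 20.6
```

arm_command(moves=[[-1,0,0,0.1,0,0,0],[-1,0,0,0.2,0,0,0]])

```text
time: 12.3
position: [564.1, -174.1, 180.5]
tcp_rot: [0.977, 0.213, 0.001, 0.002]
contact_force: [-0.7, 1.6, 4.3]
gripper_width: 20.7
```

arm_command(moves=[[-1,0,0,0.15,0,0,0],[-1,0,0,0.25,0,0,0]])

```text
time: 12.5
position: [564.7, -174.5, 179.0]
tcp_rot: [0.977, 0.213, 0.002, 0.003]
contact_force: [-1.2, -1.0, 5.0]
gripper_width: 20.7
```

arm_command(moves=[[-1,0,0,0.15,0,0,0],[-1,0,0,0.25,0,0,0]])

```text
time: 12.7
position: [565.3, -174.7, 177.5]
tcp_rot: [0.977, 0.213, 0.003, 0.003]
contact_force: [-1.1, -1.3, 6.5]
gripper_width: 20.8
```

arm_command(moves=[[-1,-0.05,0,0.15,0,0,0],[-1,-0.05,0,0.25,0,0,0]])

```text
time: 12.9
position: [565.8, -175.3, 176.7]
tcp_rot: [0.977, 0.212, 0.004, 0.004]
contact_force: [-1.5, 0.2, 14.9]
gripper_width: 20.8
```

arm_command(moves=[[-1,-0.05,0,0.15,0,0,0],[-1,-0.05,0,0.25,0,0,0]])

```text
time: 13.1
position: [566.6, -175.6, 176.6]
tcp_rot: [0.977, 0.212, 0.005, 0.005]
contact_force: [-2.7, 0.2, 18.7]
gripper_width: 20.3
```

arm_command(moves=[[-1,-0.05,0,0.15,0,0,0],[-1,-0.05,0,0.25,0,0,0]])

```text
time: 13.3
position: [567.3, -175.7, 176.5]
tcp_rot: [0.977, 0.213, 0.007, 0.006]
contact_force: [-3.7, 0.9, 20.1]
gripper_width: 20.8
```

arm_command(moves=[[-1,0,0,-1,0,0,0],[-1,0,0,-4,0,0,0],[-1,0,0,-5.5,0,0,0],[-1,0,0,-5.5,0,0,0],[-1,0,0,-5.5,0,0,0]])

```text
time: 13.8
position: [566.2, -175.3, 230.8]
tcp_rot: [0.977, 0.212, 0.007, 0.006]
contact_force: [-0.2, 0.1, -3.2]
gripper_width: 20.5
```

```bash
cat >> h.py <<'E'
def lev():
    R=Ro.from_quat(ctrl.get_obs()['tcp_rot']).as_matrix(); z=R.T@np.array([0,0,-1.]); print('rotvec deg',np.degrees(np.cross([0,0,1],z)).round(2))
E
python3 - <<'E'
from h import *
to([541.8,-92.9,230]);lev()
E
```

```text
t 13.8 pos [ 566.2 -175.3  230.8] F [-0.2  0.1 -3.2] w 20.5 shift cm [ 1.2  -8.51 -0.02] zaxis [ 0.0153 -0.008  -0.9999]
rotvec deg [ 0.78 -0.61  0.  ]
```

arm_command(moves=[[-1,0.6,-4.2,0,0.8,-0.6,0],[-1,1.2,-8.5,0,0.8,-0.6,0],[-1,1.2,-8.5,0,0.8,-0.6,0],[-1,1.2,-8.5,0,0.8,-0.6,0],[-1,1.2,-8.5,0,0.8,-0.6,0]])

```text
time: 14.3
position: [541.5, -94.1, 228.9]
tcp_rot: [0.977, 0.212, -0.001, -0.0]
contact_force: [0.6, 0.2, -3.2]
gripper_width: 20.7
```

arm_command(moves=[[-1,0,0,1,0,0,0],[-1,0,0,2,0,0,0],[-1,0,0,3,0,0,0],[-1,0,0,3,0,0,0]])

```text
time: 14.7
position: [540.3, -94.3, 196.5]
tcp_rot: [0.977, 0.212, -0.002, -0.001]
contact_force: [-0.1, 0.6, -2.4]
gripper_width: 20.5
```

```bash
python3 - <<'E'
from h import *
to([541.8,-92.9,192]);lev()
E
```

```text
t 14.7 pos [540.3 -94.3 196.5] F [-0.1  0.6 -2.4] w 20.5 shift cm [ 0.2  -0.06  0.45] zaxis [-4.7e-03  9.0e-04 -1.0e+00]
rotvec deg [-0.16  0.22  0.  ]
```

arm_command(moves=[[-1,0.2,-0.1,0.2,-0.1,0.2,0],[-1,0.2,-0.1,0.4,-0.1,0.2,0],[-1,0.2,-0.1,0.6,-0.1,0.2,0]])

```text
time: 15.0
position: [541.8, -92.5, 190.6]
tcp_rot: [0.977, 0.212, -0.0, -0.0]
contact_force: [-0.5, 0.8, -1.7]
gripper_width: 20.5
```

arm_command(moves=[[-1,0,0,0.1,0,0,0],[-1,0,0,0.2,0,0,0],[-1,0,0,0.3,0,0,0]])

```text
time: 15.3
position: [541.9, -92.5, 187.7]
tcp_rot: [0.977, 0.212, 0.0, -0.0]
contact_force: [-0.0, 0.1, -2.3]
gripper_width: 20.8
```

arm_command(moves=[[-1,0,0,0.1,0,0,0],[-1,0,0,0.2,0,0,0]])

```text
time: 15.5
position: [542.0, -92.5, 185.7]
tcp_rot: [0.977, 0.212, 0.0, -0.0]
contact_force: [-0.1, 0.7, -2.2]
gripper_width: 20.6
```

arm_command(moves=[[-1,0,0,0.1,0,0,0],[-1,0,0,0.2,0,0,0]])

```text
time: 15.7
position: [542.0, -92.5, 183.6]
tcp_rot: [0.977, 0.212, 0.0, -0.0]
contact_force: [-0.2, -0.8, -2.6]
gripper_width: 20.7
```

arm_command(moves=[[-1,0,0,0.1,0,0,0],[-1,0,0,0.2,0,0,0]])

```text
time: 15.9
position: [542.0, -92.5, 181.5]
tcp_rot: [0.977, 0.212, 0.0, -0.0]
contact_force: [-0.0, -0.2, -2.3]
gripper_width: 20.9
```

arm_command(moves=[[-1,0,0,0.15,0,0,0],[-1,0,0,0.25,0,0,0]])

```text
time: 16.1
position: [542.2, -92.6, 179.2]
tcp_rot: [0.977, 0.212, 0.0, -0.0]
contact_force: [-1.1, -1.4, 5.3]
gripper_width: 20.6
```

arm_command(moves=[[-1,-0.05,0,0.15,0,0,0],[-1,-0.05,0,0.25,0,0,0]])

```text
time: 16.3
position: [543.0, -92.9, 178.8]
tcp_rot: [0.977, 0.212, 0.002, 0.001]
contact_force: [-3.3, 0.7, 17.8]
gripper_width: 20.9
```

arm_command(moves=[[-1,-0.05,0,0.15,0,0,0],[-1,-0.05,0,0.25,0,0,0]])

```text
time: 16.5
position: [543.9, -92.8, 178.8]
tcp_rot: [0.977, 0.212, 0.004, 0.001]
contact_force: [-3.9, 1.7, 20.1]
gripper_width: 20.9
```

arm_command(moves=[[-1,-0.05,0,0.2,0,0,0],[-1,-0.05,0,0.3,0,0,0]])

```text
time: 16.7
position: [545.1, -92.5, 178.9]
tcp_rot: [0.977, 0.212, 0.006, 0.002]
contact_force: [-5.4, 1.0, 24.4]
gripper_width: 21.0
```

arm_command(moves=[[-1,0,0,-1,0,0,0],[-1,0,0,-4,0,0,0],[-1,0,0,-5.2,0,0,0],[-1,0,0,-5.2,0,0,0],[-1,0,0,-5.2,0,0,0]])

```text
time: 17.2
position: [544.2, -92.6, 230.0]
tcp_rot: [0.977, 0.212, 0.005, 0.002]
contact_force: [-0.4, -0.0, -2.6]
gripper_width: 20.6
```

```bash
python3 - <<'E'
from h import *
to([564.2,-173.9,230]);lev()
E
```

```text
t 17.2 pos [544.2 -92.6 230. ] F [-0.4 -0.  -2.6] w 20.6 shift cm [-1.55  8.23  0.04] zaxis [ 0.0112 -0.0013 -0.9999]
rotvec deg [ 0.34 -0.55  0.  ]
```

arm_command(moves=[[-1,-0.8,4.1,0,0.3,-0.5,0],[-1,-1.5,8.2,0,0.3,-0.5,0],[-1,-1.5,8.2,0,0.3,-0.5,0],[-1,-1.5,8.2,0,0.3,-0.5,0],[-1,-1.5,8.2,0,0.3,-0.5,0]])

```text
time: 17.7
position: [564.1, -172.1, 229.3]
tcp_rot: [0.977, 0.212, -0.0, -0.001]
contact_force: [0.1, 0.3, -3.0]
gripper_width: 20.7
```

arm_command(moves=[[-1,0,0,1,0,0,0],[-1,0,0,2,0,0,0],[-1,0,0,3.5,0,0,0],[-1,0,0,3.7,0,0,0],[-1,0,0,3.7,0,0,0]])

```text
time: 18.2
position: [563.5, -171.9, 191.2]
tcp_rot: [0.977, 0.213, -0.001, -0.001]
contact_force: [0.1, 0.5, -2.0]
gripper_width: 21.1
```

arm_command(moves=[[-1,0,0,0.15,0,0,0],[-1,0,0,0.3,0,0,0],[-1,0,0,0.45,0,0,0]])

```text
time: 18.5
position: [563.7, -172.0, 187.0]
tcp_rot: [0.977, 0.213, -0.001, -0.001]
contact_force: [0.5, 0.3, -1.9]
gripper_width: 21.2
```

```bash
python3 - <<'E'
from h import *
to([564.2,-173.9,182]);lev()
E
```

```text
t 18.5 pos [ 563.7 -172.   187. ] F [ 0.5  0.3 -1.9] w 21.2 shift cm [-0.03  0.2   0.5 ] zaxis [-0.0015  0.0013 -1.    ]
rotvec deg [-0.11  0.05  0.  ]
```

arm_command(moves=[[-1,0,0.2,0.1,0,0,0],[-1,0,0.2,0.2,0,0,0],[-1,0,0.2,0.3,0,0,0],[-1,0,0.2,0.4,0,0,0]])

```text
time: 18.9
position: [564.5, -173.8, 182.9]
tcp_rot: [0.977, 0.212, -0.001, -0.001]
contact_force: [0.1, 0.0, -2.0]
gripper_width: 20.8
```

arm_command(moves=[[-1,0,0,0.1,0,0,0],[-1,0,0,0.2,0,0,0]])

```text
time: 19.1
position: [564.5, -173.7, 180.8]
tcp_rot: [0.977, 0.213, -0.001, -0.001]
contact_force: [0.3, -0.1, -2.9]
gripper_width: 20.7
```

arm_command(moves=[[-1,0,0,0.1,0,0,0],[-1,0,0,0.2,0,0,0]])

```text
time: 19.3
position: [564.5, -173.7, 178.8]
tcp_rot: [0.977, 0.213, -0.001, -0.001]
contact_force: [-0.6, -0.6, -2.1]
gripper_width: 20.8
```

arm_command(moves=[[-1,-0.05,0,0.15,0,0,0],[-1,-0.05,0,0.25,0,0,0]])

```text
time: 19.5
position: [564.3, -174.2, 176.7]
tcp_rot: [0.977, 0.212, -0.0, -0.0]
contact_force: [-1.0, -0.3, 5.1]
gripper_width: 21.0
```

arm_command(moves=[[-1,-0.05,0,0.15,0,0,0],[-1,-0.05,0,0.25,0,0,0]])

```text
time: 19.7
position: [565.1, -174.7, 176.4]
tcp_rot: [0.977, 0.212, 0.001, 0.0]
contact_force: [-3.6, -0.2, 16.2]
gripper_width: 20.5
```

arm_command(moves=[[-1,-0.05,0,0.2,0,0,0],[-1,-0.05,0,0.3,0,0,0],[-1,-0.05,0,0.3,0,0,0]])

```text
time: 20.0
position: [566.0, -174.7, 176.4]
tcp_rot: [0.977, 0.212, 0.003, 0.001]
contact_force: [-3.8, 2.6, 17.2]
gripper_width: 20.6
```

arm_command(moves=[[-1,0,0,-1,0,0,0],[-1,0,0,-4,0,0,0],[-1,0,0,-5.4,0,0,0],[-1,0,0,-5.4,0,0,0],[-1,0,0,-5.4,0,0,0]])

```text
time: 20.5
position: [565.5, -174.7, 229.7]
tcp_rot: [0.977, 0.212, 0.003, 0.001]
contact_force: [-0.3, -0.7, -3.0]
gripper_width: 20.8
```

```bash
python3 - <<'E'
from h import *
a=grab_frame('side')
spots(['press_a','parallel_a','seat_a'],'side')
to([541.8,-92.9,230]);lev()
save('s3.png',np.hstack([a[120:220,220:340],grab_frame('scene')[140:240,160:280]]),s=3.3)
E
```

```text
side press_a 0.75 [ 561.7 -174.8   90.1] [278. 147.]
side press_a 0.71 [545.  -94.6  93.1] [278. 166.]
side parallel_a 0.38 [533.  -62.7  30.3] [278. 190.]
side parallel_a 0.24 [ 552.9 -134.3   56. ] [277. 165.]
side seat_a 0.88 [532.4 -70.2  30.1] [279. 188.]
side seat_a 0.7 [ 575.1 -200.1   30.4] [275. 155.]
t 20.7 pos [ 565.1 -174.6  229.1] F [-0.8 -0.9 -2.3] w 20.2 shift cm [ 1.27 -8.4  -0.11] zaxis [ 4.7e-03 -5.0e-04 -1.0e+00]
rotvec deg [ 0.14 -0.23  0.  ]
```

View pics/s3.png

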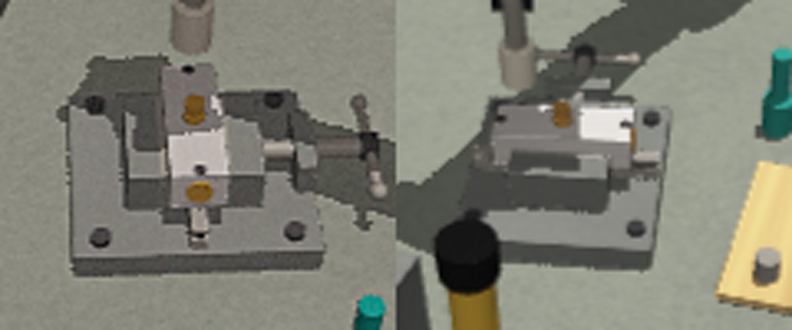

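Contact seems hard at both ends (a at TCP z 178.8, b at 176.4). I'll do one more round at each end to confirm.

arm_command(moves=[[-1,0.6,-4.2,0,0.1,-0.2,0],[-1,1.2,-8.4,0,0.1,-0.2,0],[-1,1.2,-8.4,0,0.1,-0.2,0],[-1,1.2,-8.4,0,0.1,-0.2,0],[-1,1.2,-8.4,0,0.1,-0.2,0]])

```text
time: 21.25
position: [541.2, -94.2, 228.9]
tcp_rot: [0.977, 0.212, 0.0, 0.001]
contact_force: [-0.5, 0.5, -3.3]
gripper_width: 20.4
```

arm_command(moves=[[-1,0,0,1,0,0,0],[-1,0,0,2,0,0,0],[-1,0,0,3.5,0,0,0],[-1,0,0,3.9,0,0,0],[-1,0,0,3.9,0,0,0]])

```text
time: 21.75
position: [540.5, -94.3, 188.5]
tcp_rot: [0.977, 0.212, -0.001, -0.0]
contact_force: [-0.3, -0.1, -1.4]
gripper_width: 20.6
```

```bash
python3 - <<'E'
from h import *
to([541.8,-92.9,182]);lev()
E
```

```text
t 21.75 pos [540.5 -94.3 188.5] F [-0.3 -0.1 -1.4] w 20.6 shift cm [ 0.17 -0.08  0.65] zaxis [-1.4e-03 -3.0e-04 -1.0e+00]
rotvec deg [-0.02  0.08  0.  ]
```

arm_command(moves=[[-1,0.2,-0.1,0.15,0,0,0],[-1,0.2,-0.1,0.3,0,0,0],[-1,0.2,-0.1,0.45,0,0,0],[-1,0.2,-0.1,0.6,0,0,0]])

```text
time: 22.15
position: [542.1, -92.6, 182.6]
tcp_rot: [0.977, 0.212, -0.001, 0.0]
contact_force: [0.4, 0.1, -2.4]
gripper_width: 20.8
```

arm_command(moves=[[-1,0,0,0.1,0,0,0],[-1,0,0,0.2,0,0,0],[-1,0,0,0.3,0,0,0]])

```text
time: 22.45
position: [542.1, -92.6, 179.6]
tcp_rot: [0.977, 0.212, -0.0, 0.0]
contact_force: [0.3, 0.7, -2.0]
gripper_width: 20.6
```

arm_command(moves=[[-1,-0.05,0,0.15,0,0,0],[-1,-0.05,0,0.25,0,0,0]])

```text
time: 22.65
position: [542.8, -93.0, 178.9]
tcp_rot: [0.977, 0.212, 0.001, 0.001]
contact_force: [-2.2, -0.2, 13.7]
gripper_width: 20.3
```

arm_command(moves=[[-1,-0.05,0,0.15,0,0,0],[-1,-0.05,0,0.25,0,0,0]])

```text
time: 22.85
position: [543.7, -93.1, 178.8]
tcp_rot: [0.977, 0.212, 0.003, 0.002]
contact_force: [-3.4, 1.0, 19.9]
gripper_width: 20.9
```

arm_command(moves=[[-1,0,0,-1,0,0,0],[-1,0,0,-4,0,0,0],[-1,0,0,-5.2,0,0,0],[-1,0,0,-5.2,0,0,0],[-1,0,0,-5.2,0,0,0]])

```text
time: 23.35
position: [543.2, -93.1, 230.1]
tcp_rot: [0.977, 0.212, 0.002, 0.001]
contact_force: [0.6, 0.1, -2.8]
gripper_width: 21.0
```

arm_command(moves=[[-1,-0.8,4.1,0,0.2,-0.3,0],[-1,-1.5,8.3,0,0.2,-0.3,0],[-1,-1.5,8.3,0,0.2,-0.3,0],[-1,-1.5,8.3,0,0.2,-0.3,0],[-1,-1.5,8.3,0,0.2,-0.3,0]])

```text
time: 23.85
position: [563.5, -173.6, 229.2]
tcp_rot: [0.977, 0.212, -0.001, -0.0]
contact_force: [-0.7, 0.4, -1.9]
gripper_width: 20.3
```

```bash
python3 - <<'E'
from h import *
to([564.2,-173.9,182]);lev()
E
```

```text
t 23.85 pos [ 563.5 -173.6  229.2] F [-0.7  0.4 -1.9] w 20.3 shift cm [0.06 0.07 4.72] zaxis [-2.4e-03  4.0e-04 -1.0e+00]
rotvec deg [-0.08  0.12  0.  ]
```

arm_command(moves=[[-1,0.1,0,1,0,0,0],[-1,0.1,0,2.5,0,0,0],[-1,0.1,0,3.9,0,0,0],[-1,0.1,0,4.2,0,0,0],[-1,0.1,0,4.4,0,0,0]])

```text
time: 24.35
position: [563.8, -173.0, 184.3]
tcp_rot: [0.977, 0.212, -0.002, -0.001]
contact_force: [-0.7, 0.1, -1.8]
gripper_width: 20.7
```

arm_command(moves=[[-1,0,0,0.15,0,0,0],[-1,0,0,0.3,0,0,0],[-1,0,0,0.45,0,0,0]])

```text
time: 24.65
position: [564.0, -173.0, 180.1]
tcp_rot: [0.977, 0.212, -0.001, -0.001]
contact_force: [0.1, 0.7, -1.8]
gripper_width: 20.5
```

arm_command(moves=[[-1,0,0,0.1,0,0,0],[-1,0,0,0.2,0,0,0]])

```text
time: 24.85
position: [564.2, -173.1, 178.3]
tcp_rot: [0.977, 0.212, -0.001, -0.0]
contact_force: [-0.3, 1.1, -3.1]
gripper_width: 20.7
```

arm_command(moves=[[-1,-0.05,0,0.15,0,0,0],[-1,-0.05,0,0.25,0,0,0]])

```text
time: 25.05
position: [564.2, -173.6, 176.6]
tcp_rot: [0.977, 0.212, -0.001, 0.0]
contact_force: [-0.5, -1.1, 8.3]
gripper_width: 20.8
```

arm_command(moves=[[-1,-0.05,0,0.2,0,0,0],[-1,-0.05,0,0.3,0,0,0]])

```text
time: 25.25
position: [565.2, -174.1, 176.3]
tcp_rot: [0.977, 0.212, 0.001, 0.001]
contact_force: [-3.5, 0.6, 20.2]
gripper_width: 20.5
```

arm_command(moves=[[-1,-0.05,0,0.2,0,0,0],[-1,-0.05,0,0.3,0,0,0]])

```text
time: 25.45
position: [566.2, -174.1, 176.4]
tcp_rot: [0.977, 0.212, 0.003, 0.002]
contact_force: [-3.7, 1.8, 22.0]
gripper_width: 20.6
```

arm_command(moves=[[-1,0,0,-1,0,0,0],[-1,0,0,-4,0,0,0],[-1,0,0,-5.6,0,0,0],[-1,0,0,-5.6,0,0,0],[-1,0,0,-5.6,0,0,0]])

```text
time: 25.95
position: [565.6, -174.0, 231.9]
tcp_rot: [0.977, 0.212, 0.003, 0.002]
contact_force: [-0.7, 1.1, -2.5]
gripper_width: 21.0
```

```bash
python3 - <<'E'
from h import *
grab_frame('wrist'); spots(['board','press_a'],'wrist')
to([492,90,230]);lev()
E
```

```text
wrist board 0.79 [529.2 130.6   1.3] [ 48. 104.]
wrist press_a 0.94 [541.  -93.6 100.6] [182. 174.]
wrist press_a 0.79 [ 564.2 -169.3   97.6] [251. 182.]
wrist press_a 0.41 [533.2 132.8  -0.8] [ 48. 101.]
wrist press_a 0.36 [ 550.1 -129.5   54.2] [219. 172.]
t 26.1 pos [ 565.1 -173.9  230.9] F [ 0.2  0.9 -2.1] w 21.0 shift cm [ 4.290e+00 -2.705e+01  1.000e-02] zaxis [ 0.0046 -0.0019 -1.    ]
rotvec deg [ 0.21 -0.2   0.  ]
```

arm_command(moves=[[-1,4.3,-27,0,0.2,-0.2,0],[-1,4.3,-27,0,0.2,-0.2,0],[-1,4.3,-27,0,0.2,-0.2,0],[-1,4.3,-27,0,0.2,-0.2,0],[-1,4.3,-27,0,0.2,-0.2,0]])

```text
time: 26.6
position: [497.3, 68.4, 229.5]
tcp_rot: [0.977, 0.212, -0.001, 0.0]
contact_force: [0.9, 0.1, -2.6]
gripper_width: 20.4
```

```bash
python3 - <<'E'
from h import *
to([492,90,130]);lev()
E
```

```text
t 26.6 pos [497.3  68.4 229.5] F [ 0.9  0.1 -2.6] w 20.4 shift cm [ 0.42 -2.18  9.95] zaxis [-1.e-03 -4.e-04 -1.e+00]
rotvec deg [-0.    0.06  0.  ]
```

arm_command(moves=[[-1,0.4,-2.2,0,0,0,0],[-1,0.4,-2.2,3,0,0,0],[-1,0.4,-2.2,6.5,0,0,0],[-1,0.4,-2.2,9.9,0,0,0],[-1,0.4,-2.2,9.9,0,0,0]])

```text
time: 27.1
position: [488.1, 89.2, 125.9]
tcp_rot: [0.977, 0.212, -0.005, -0.0]
contact_force: [-0.7, -0.9, -1.7]
gripper_width: 20.5
```

arm_command(moves=[[-1,0,0,1,0,0,0],[-1,0,0,2,0,0,0],[-1,0,0,2.5,0,0,0],[-1,0,0,2.5,0,0,0]])

```text
time: 27.5
position: [487.9, 89.1, 100.8]
tcp_rot: [0.977, 0.212, -0.005, -0.0]
contact_force: [-0.0, 0.2, -2.3]
gripper_width: 20.7
```

```bash
python3 - <<'E'
from h import *
to([492,90,96]);lev()
E
```

```text
t 27.5 pos [487.9  89.1 100.8] F [-0.   0.2 -2.3] w 20.7 shift cm [0.42 0.1  0.47] zaxis [-0.0097 -0.0012 -1.    ]
rotvec deg [-0.17  0.53  0.  ]
```

arm_command(moves=[[-1,0.4,0,0,-0.2,0.5,0],[-1,0.4,0,0.1,-0.2,0.5,0],[-1,0.4,0,0.2,-0.2,0.5,0],[-1,0.4,0,0.2,-0.2,0.5,0]])

```text
time: 27.9
position: [491.5, 90.8, 98.8]
tcp_rot: [0.977, 0.212, -0.0, 0.0]
contact_force: [-0.3, 0.2, -2.4]
gripper_width: 21.2
```

arm_command(moves=[[-1,0,0,0.1,0,0,0],[-1,0,0,0.2,0,0,0],[-1,0,0,0.2,0,0,0]])

```text
time: 28.2
position: [491.4, 90.7, 96.6]
tcp_rot: [0.977, 0.212, -0.0, 0.0]
contact_force: [-0.2, 0.5, -3.1]
gripper_width: 20.7
```

arm_command(moves=[[-1,0,0,0.1,0,0,0],[-1,0,0,0.1,0,0,0]])

```text
time: 28.4
position: [491.4, 90.8, 95.6]
tcp_rot: [0.977, 0.212, -0.0, 0.0]
contact_force: [0.4, 0.7, -2.0]
gripper_width: 20.6
```

arm_command(moves=[[-1,0,0,0.1,0,0,0],[-1,0,0,0.1,0,0,0]])

```text
time: 28.6
position: [492.2, 91.1, 95.5]
tcp_rot: [0.977, 0.212, 0.001, 0.0]
contact_force: [-1.2, 0.8, 4.6]
gripper_width: 20.5
```

arm_command(moves=[[-1,0,0,0.1,0,0,0],[-1,0,0,0.1,0,0,0]])

```text
time: 28.8
position: [493.1, 91.5, 95.6]
tcp_rot: [0.977, 0.212, 0.001, 0.0]
contact_force: [-2.8, 0.3, 6.4]
gripper_width: 20.8
```

arm_command(moves=[[-0.3,0,0,0,0,0,0],[-0.3,0,0,0,0,0,0],[1,0,0,0,0,0,0],[1,0,0,0,0,0,0],[1,0,0,0,0,0,0]])

```text
time: 29.3
position: [493.0, 91.5, 95.5]
tcp_rot: [0.977, 0.212, 0.001, 0.0]
contact_force: [0.5, 0.5, -0.7]
gripper_width: 46.4
```

arm_command(moves=[[1,0,0,0,0,0,0],[1,0,0,0,0,0,0],[1,0,0,0,0,0,0],[1,0,0,-1,0,0,0],[1,0,0,-2,0,0,0]])

```text
time: 29.8
position: [492.8, 91.6, 116.2]
tcp_rot: [0.977, 0.212, 0.001, 0.0]
contact_force: [0.8, 0.3, -0.7]
gripper_width: 84.1
```

arm_command(moves=[[1,0,0,-2,0,0,0],[1,0,0,-6,0,0,0],[1,0,0,-10,0,0,0],[1,0,0,-13,0,0,0],[1,0,0,-13,0,0,0]])

```text
time: 30.3
position: [494.7, 92.4, 251.7]
tcp_rot: [0.977, 0.212, 0.005, 0.001]
contact_force: [0.5, -0.2, -0.2]
gripper_width: 86.9
```

```bash
python3 - <<'E'
from h import *
a=grab_frame('side');spots(['drift','press_a','parallel_a','seat_a','board'],'side')
b=grab_frame('scene');spots(['drift','press_a','parallel_a','seat_a','board'],'scene')
to([492,90,230])
save('s4.png',np.hstack([cv2.resize(a[120:270,210:360],(390,390),interpolation=2),cv2.resize(b[130:250,170:320],(400,320),interpolation=2)[:, :]] ) if 0 else np.hstack([a[120:260,210:350],b[120:260,170:310]]),s=2.8)
E
```

```text
side drift 0.86 [3.727e+02 3.700e+01 3.000e-01] [326. 235.]
side drift 0.72 [494.8  94.4  13.4] [279. 240.]
side drift 0.62 [ 564.3 -174.1   91.9] [277. 146.]
side press_a 0.66 [ 563.2 -176.9   92.7] [278. 146.]
side press_a 0.56 [540.9 -94.   93.4] [279. 167.]
side parallel_a 0.43 [530.  -63.5  31.8] [279. 189.]
side seat_a 0.87 [ 575.4 -199.7   30.3] [275. 155.]
side seat_a 0.62 [529.6 -71.6  31.7] [280. 187.]
side board 0.58 [5.359e+02 1.256e+02 1.000e-01] [261. 248.]
scene drift 0.6 [493.5  94.9   8.6] [279. 201.]
scene drift 0.6 [371.   39.5  -3.7] [275. 178.]
scene drift 0.21 [ 564.  -172.3   91.7] [198. 175.]
scene press_a 0.98 [ 562.  -176.3   92.4] [197. 175.]
scene press_a 0.89 [541.7 -93.3  92.1] [222. 177.]
scene press_a 0.17 [530.4 -66.8  27.7] [231. 192.]
scene parallel_a 0.59 [ 566.2 -173.9   91.7] [197. 176.]
scene parallel_a 0.48 [ 574.9 -199.8   30.4] [191. 189.]
scene parallel_a 0.42 [531.1 -65.9  28.8] [231. 192.]
scene seat_a 0.69 [529.8 -68.9  29.5] [231. 191.]
scene seat_a 0.67 [ 574.9 -203.1   30.6] [190. 189.]
scene board 0.86 [530.8 130.6  -1.1] [285. 213.]
t 30.9 pos [492.4  91.6 245.9] F [-0.   0.7  0.2] w 86.9 shift cm [-0.1   0.13  1.59] zaxis [ 1.9e-03 -1.0e-04 -1.0e+00]
```

View pics/s4.png

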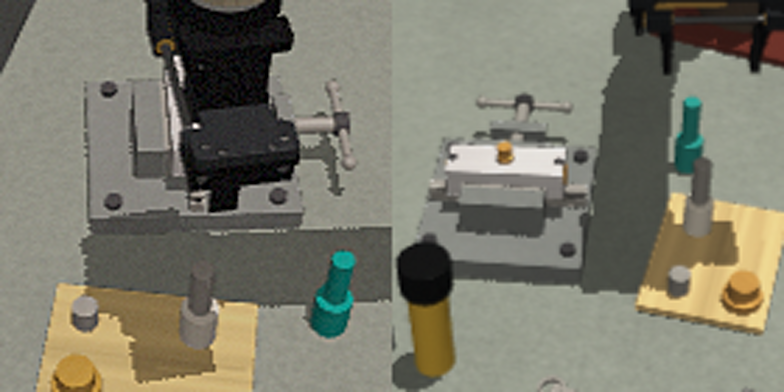

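```bash
python3 -c "
from h import *
ctrl.close_job()"
```

```text
the job is handed in; nothing more can be done
```

I seated the block on both parallels with the drift, stood the drift back on the board, let go and handed the job in at about 31 s. No verdict was reported.

- **Pressing:** I pressed three times at each end in turn, up to about 20 to 27 N each time. That is corrected for the drift's weight and well under the 40 N limit.
- **Hard down:** on the last two rounds each end stopped at the same height, with the TCP (tool point) at z 178.8 mm at +y and 176.4 mm at -y. That puts the top of the block about 95 mm and 93 mm above the bench, within the 90 to 98 mm expected. The first +y stop was about 1.3 mm higher, because the -y end was still up at that point.
- **Drift:** it stands upright at about (493, 93), roughly 55 mm from the board's centre. The fingers are open and well above it, and the tool reads close to zero force.
- **Parallels and bystanders:** each parallel was estimated within about 5 mm of its seat. The coupling, socket, torch and teal look-alike look unmoved in the last picture. I did not check the gauge, wrench or screwdriver at the end, but nothing went near them.
- **Not checked:** I could not measure the remaining force between the block and each parallel. It is inferred from the solid, repeatable stops. The cameras put the +y top at about 93 mm against 95 mm from the tool, which is within their error.

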